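Seat the steel bench block in the corner of the bench stop

TASK

Push the polished steel bench block along the bench top into the inside corner of the dark wooden bench stop, so that it sits flat against both the long batten and the short end piece, ready for hammering. Only push it, at an easy pace: do not lift, tip or knock it, and leave the black rubber block, the yellow-lidded tin and every other loose thing on the bench undisturbed. Finish with the hand clear of everything.

Things in the scene. Friction and masses are not known exactly. Their poses are not given: they have to be found in the camera images.
- steel_block: the loose thing to push: a square slab of bright bare steel, 64 x 64 mm, 22 mm high, 0.55 to 0.9 kg, lying flat on the bench and sliding with 3 to 10 N of friction, brief peaks to 15 N. Origin at the centre of its underside; x and y axes square to its sides, z up. All four sides are alike: any side may go against the stop.
- bench_stop: fixed L-shaped stop of dark wood, brass screw heads, 18 mm high, turned up to 0.1 rad. Origin on the bench at the foot of the long batten's working face. x points squarely into that face (away from the robot), y along it (to the robot's left), z up. Batten: working face x = 0, 30 mm thick, from y = -290 to +230 mm. Short end piece: x = -90 to 0, working face y = +200 mm, 30 mm thick
- stop_corner (a point): foot of the stop's inside corner, on the bench top, where the two working faces meet; axes as the stop's (it lies at x = 0, y = +200 mm in the stop's frame). The centre of a seated block is 32 mm from each face: at x = -32, y = -32 mm from here.
- rubber_block: bystander: matt black rubber block of the same size, 64 x 64 mm, 22 mm high, light; origin at the centre of its underside. It, the tin and the steel block lie in a row on the robot's side of the stop, in any order, some 150 mm apart.
- wax_tin: bystander: round brass tin with a yellow lid, diameter 64 mm, 26 mm high; origin at the centre of its underside
- hammer: bystander: hammer lying on the right of the bench, 250 mm long, about 90 mm across the head, 26 mm high; origin under the middle of its length, x axis along the handle towards the head
- doming_block: bystander: brass doming cube, 50 mm, on the left; origin at the centre of its underside
- ring_bowl: bystander: blue bowl, 100 mm across, 40 mm high, on the left; origin at the centre of its underside
- polish_jar: bystander: closed jar, 60 mm across, 45 mm high, beyond the stop; origin at the centre of its underside
- bangle: bystander: copper bangle lying flat beyond the stop, 68 mm across, 10 mm high; origin at its centre on the bench
Things that resemble listed ones, but are neither listed nor needed, are in the scene too. There is more than one size of the steel_block; the job needs the smallest.

How it is judged:
At the end, for the whole second after the job is handed in: The steel block lies flat and still on the bench in the inside corner: its sides within 4 mm of touching both working faces, square to them within 0.06 rad (x of steel_block in the frame of bench_stop between -0.036 and -0.028 m and y of steel_block in the frame of bench_stop between 0.164 and 0.172 m and (angle between the x axis of steel_block and the x axis of bench_stop, either way round below 0.06 rad or angle between the x axis of steel_block and the y axis of bench_stop, either way round below 0.06 rad) and angle between steel_block's own z axis and vertical below 0.05 rad and height (world z) of steel_block below 0.004 m and linear speed of steel_block below 0.01 m/s).
It fails at once if the steel block is lifted (8 mm) or tipped (0.2 rad) (height (world z) of steel_block above 0.008 m or angle between steel_block's own z axis and vertical above 0.2 rad).
It fails at once if the steel block is knocked or flung (faster than 0.4 m/s) (linear speed of steel_block above 0.4 m/s).
It fails at once if another loose thing is moved by more than 15 mm (distance of any of rubber_block, wax_tin, hammer, doming_block, ring_bowl, polish_jar, bangle from where it was at the start of the episode above 0.015 m).
It also fails if it takes over 70 s, if anything falls off the work surface, if the arm or the gripper's body presses on something with over 40 N, if the wrist force passes 120 N, or if a joint passes its speed limit or range.

ROBOT

A 6-joint arm with a two-finger parallel gripper is mounted at the origin on the work surface. World frame = base frame: x ahead of the robot, y to its left, z up, the work surface at z = 0. Lengths are in m, angles in rad, forces in N, time in s.
With the tool pointing down it reaches from about 0.375 to 0.9 m from the base axis. Payload 3.1 kg.
Tool frame: the origin (TCP) lies midway between the tips of the shut fingers; the grasp point (between the pads) lies env.hold_point_z behind it (env.hold_point_z is the distance from the TCP to the grasp point, in m); z points along the fingers, y is the line along which they close (so a half turn about z gives the same grasp; the last joint's range is limited). The gripper opens to 87 mm and grips with 3 to 60 N. Pads are 19 mm wide; open, the fingers measure 117 mm over their backs; the gripper's body (75 mm by 190 mm) begins 51 mm behind the grasp point.
Start: joints at [-0.178, 0.527, 1.433, -0, 1.181, -0.178], TCP at [0.625, 0, 0.188] pointing down, gripper open.
Joint ranges: [-3.08, 3.08], [-0.75, 2.2], [0.22, 2.44], [-1.43, 4.57], [0, 2.65], [-2.85, 2.85]. Speed limits (rad/s): [2.79, 2.79, 3.14, 3.14, 3.14, 3.14].

INTERFACE

Orientations are given as a 3x3 rotation matrix whose columns are the frame's x, y, z axes.
In Python, from cell import env gives the robot as it stands.
- The arm moves only by the tool carry_out, never from a script. Its argument "increments" is text: rows parted by semicolons, each of 4 numbers parted by spaces: the shift along the tool's x, y, z in m, then the turn about the tool's z in rad. A call has 1 to 8 rows; each row shifts and turns the commanded pose from where the row before left it, along the tool's axes as they then stand; what a row does not reach is not made up. A row lasts 1/12 s, in which the tool goes at most 41.7 mm and 7.16 degrees, less where a joint would pass 70% of its speed; a pose out of reach is approached as far as the arm can. A call with a gripper value outside its range is refused whole. "jaw" is the opening, from -1 (shut) to 1 (fully open), so that 0 is half open, set as the call begins (left out, the last holds). The fingers move at their own pace and stop on an object; "squeeze" is the grip in N (left out, the last holds). Time passes only in rows, so rows that do not move let the fingers close. It gives the time, the measured TCP pose, the force and the opening at its end, in the units of the state.
- env.get_obs(): the state, without advancing time (a new reading comes with each control period).
- env.get_image(name): name is "scene" or "side" or "wrist"; returns a dict with "frame" (384x512x3 uint8, red, green, blue), "range_z" (384x512 float32, m along the optical axis (not along the pixel's ray), 0 where there is no reading), "mtx" (3x3 intrinsics, pixels), "R" (3x3) and "t" (3): a world point X has camera coordinates R X + t; the wrist camera has in their place "tool_from_camera" (4x4, takes a point from camera to tool coordinates, whose origin is the TCP and whose axes are the flange's). Camera axes: x right, y down, z forward; pixel columns grow to the right and rows downward; lengths in m; the calibration is good to about 2 mm. A picture is of the moment at which its call begins: read the wrist's pose just before it.
- env.hand_in(): hands the job in, once; it reports no verdict.
The state is a dict: "t": time; "joints": joint angles; "joint_velocities": joint speeds; "joint_efforts": joint torques, N m; "tcp_pos": TCP position; "tcp_rot": TCP orientation; "force": force on the tool from outside, world axes, zero at the start; "torque": the same for the moment, N m; "gripper_width": finger opening in m.
Only numpy, scipy, OpenCV 4.12 (cv2) and the standard library are available. Lean on these libraries where they do the work, as an engineer would, in place of code of your own. Each camera call takes 0.05 s, during which the arm holds its last target. There are 200 camera calls.

## Working session

There is one attempt and no reset: what is moved stays moved. The work goes in short steps, Python scripts to look and compute and a tool call to move; the robot and the scene stay as the last step left them, time stands still between calls to the robot, and variables do not carry over. Pictures are saved under pics/ and viewed, on a budget of 10 in all, crops included, one or two more only if the job needs it, and the job is handed in when it is done.

Besides the shell and the picture viewer there is one more tool, called after "Request:" as name(argument=value, ...), one argument or row to a line, values as JSON. carry_out: Moves the arm, as the interface text tells. Its arguments: {"type":"object","properties":{"increments":{"type":"string"},"jaw":{"type":"number"},"squeeze":{"type":"number"}},"required":["increments"]}

```bash
ls; mkdir -p pics; python3 - <<'E'
from cell import env
import cv2,numpy as np
o=env.get_obs();print(o['t'],o['tcp_pos'],o['tcp_rot'],o['gripper_width'],env.hold_point_z)
for n in ['scene','side']:
    d=env.get_image(n);np.savez(f'{n}0.npz',**d)
    cv2.imwrite(f'pics/{n}0.png',cv2.resize(d['frame'][...,::-1],(800,600),interpolation=cv2.INTER_CUBIC))
E
```

```text
pics
0.0 [6.24221143e-01 1.62162863e-04 1.87384797e-01] [[-4.76147386e-05  9.99997849e-01 -2.07339406e-03]
 [ 9.99999944e-01  4.82989848e-05  3.29963792e-04]
 [ 3.30063226e-04 -2.07337823e-03 -9.99997796e-01]] 0.08687581962804945 0.0187
```

View pics/scene0.png

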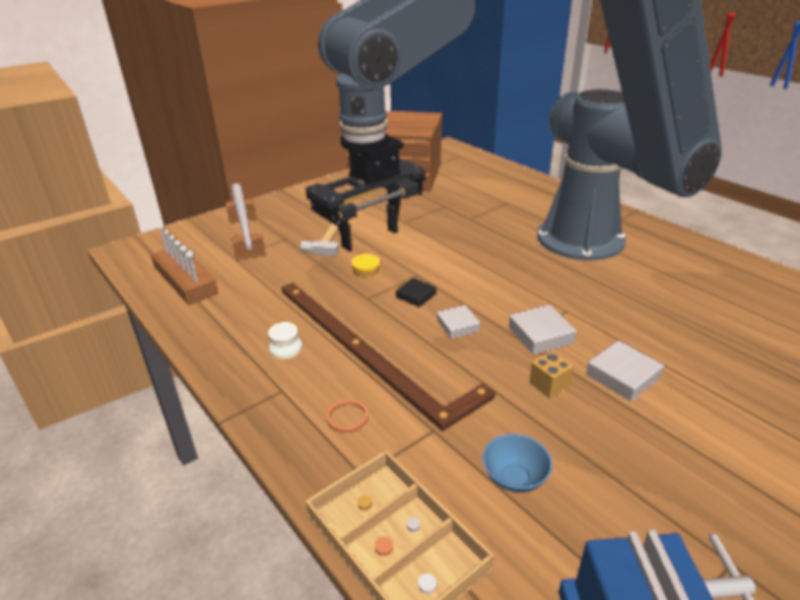

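View pics/side0.png

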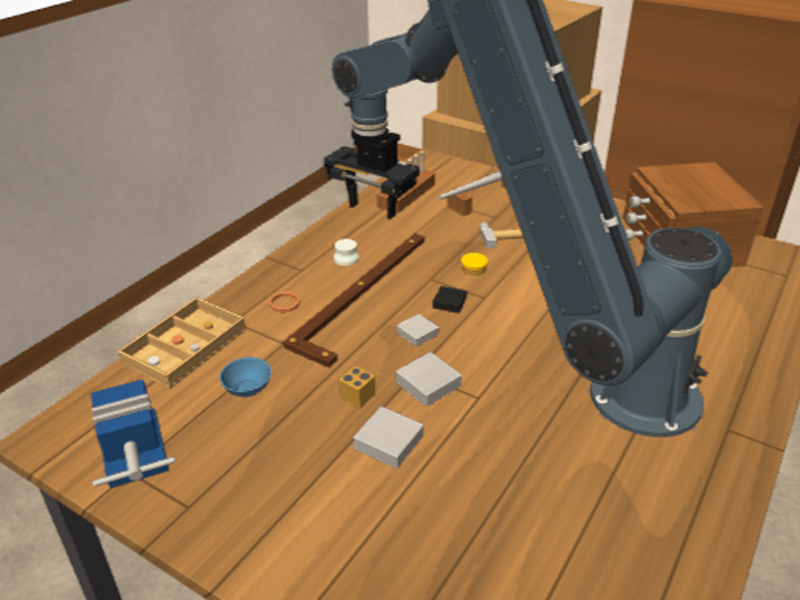

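The scene view shows three steel slabs at (458,320), (542,328) and (625,370) px. The first is the smallest, and it lies in the row with the rubber block (416,292) and the tin (366,265), so it fits. The stop's inside corner is near (445,405). The next step measures these and makes a crop to confirm.

```bash
cat > h.py <<'E'
import numpy as np,cv2
def cast(d,uv,z):
    uv=np.atleast_2d(uv).astype(float);R,t,K=d['R'],d['t'],d['mtx']
    r=np.c_[uv,np.ones(len(uv))]@np.linalg.inv(K).T@R
    c=-R.T@t
    return c+r*((z-c[2])/r[:,2])[:,None]
def depthpts(d):
    v,u=np.mgrid[:384,:512];Z=d['range_z'];K=d['mtx']
    p=np.stack([(u-K[0,2])/K[0,0]*Z,(v-K[1,2])/K[1,1]*Z,Z],-1)
    w=(p-d['t'])@d['R'];w[Z==0]=np.nan;return w
E
python3 - <<'E'
from h import *
tiles=[]
for n,seeds in [('scene',dict(s1=(458,318),s2=(542,325),s3=(625,367),rub=(416,290),tin=(366,263),dome=(551,362))),('side',dict(s1=(418,328),s2=(428,376),s3=(388,434),rub=(450,298),tin=(474,261),dome=(357,374)))]:
    d=dict(np.load(n+'0.npz'));W=depthpts(d);f=d['frame'];hsv=cv2.cvtColor(f,cv2.COLOR_RGB2HSV)
    H=(W[...,2]>0.012)&(W[...,2]<0.08)
    k,lab=cv2.connectedComponents(H.astype(np.uint8),connectivity=4)
    for a,(u,v) in seeds.items():
        u=int(u/1.5625);v=int(v/1.5625);l=lab[v,u];m=(lab==l)
        zt=np.nanmedian(W[v-2:v+3,u-2:u+3,2])
        if l==0: print(n,a,'none',zt,f[v,u]);continue
        m&=abs(W[...,2]-zt)<0.004
        P=W[m][:,:2].astype(np.float32);r=cv2.minAreaRect(P)
        print(n,a,m.sum(),'z',round(float(zt),4),'rect',np.round(r[0],4),np.round(r[1],4),round(r[2],1))
    m=(hsv[...,2]<95)&(W[...,2]>0.013)&(W[...,2]<0.023)&(hsv[...,1]>70)
    k,lab,st,_=cv2.connectedComponentsWithStats(m.astype(np.uint8))
    l=1+np.argmax(st[1:,4]);m=lab==l
    v,u=np.nonzero(m);P=cast(d,np.c_[u,v],0.018)[:,:2].astype(np.float32)
    print(n,'stop',st[l],'z',np.nanmedian(W[m][:,2]),np.round(cv2.minAreaRect(P),4) if 0 else cv2.minAreaRect(P))
    np.save(n+'_stop.npy',P)
    x,y=(290,205) if n=='scene' else (268,210)
    tiles.append(cv2.resize(f[y-65:y+65,x-65:x+65,::-1],(400,400),interpolation=cv2.INTER_CUBIC))
cv2.imwrite('pics/crop.png',np.hstack(tiles))
E
```

```text
scene s1 274 z 0.0206 rect [0.4718 0.0684] [0.0664 0.066 ] 73.4
scene s2 605 z 0.0301 rect [0.3716 0.1929] [0.0953 0.094 ] 73.7
scene s3 801 z 0.0299 rect [0.3523 0.3625] [0.0968 0.093 ] 1.1
scene rub 231 z 0.0197 rect [ 0.4697 -0.0648] [0.0669 0.0657] 13.9
scene tin 147 z 0.0237 rect [ 0.4883 -0.2175] [0.065  0.0614] 25.0
scene dome 257 z 0.0484 rect [0.468  0.2949] [0.052  0.0522] 85.6
scene stop [265  47  41  13  66] z 0.018139452924338318 ((-0.6497472524642944, -1.209546685218811), (0.3989274799823761, 0.03613019734621048), 89.23698425292969)
side s1 228 z 0.0236 rect [0.4683 0.0655] [0.066  0.0683] 72.6
side s2 590 z 0.0333 rect [0.3677 0.1907] [0.0949 0.0956] 72.7
side s3 800 z 0.0328 rect [0.35   0.3599] [0.0974 0.0941] 90.0
side rub 178 z 0.0244 rect [ 0.4635 -0.0669] [0.0637 0.0703] 12.3
side tin 127 z 0.0271 rect [ 0.4828 -0.2203] [0.0624 0.0642] 63.2
side dome 199 z 0.05 rect [0.4656 0.2925] [0.0575 0.0517] 84.2
side stop [227 152  44  38  96] z 0.016935486440603612 ((0.6484466791152954, -0.10934819281101227), (0.2930038273334503, 0.010388447903096676), 89.68599700927734)
```

View pics/crop.png

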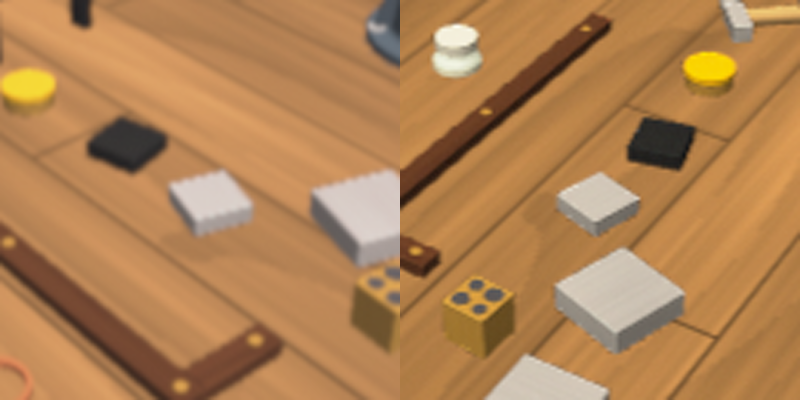

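The crop confirms it: the slab at about (0.470, 0.067) is 64 mm square with its top at about 22 mm, while the two others are 94 mm. Next is the stop's geometry.

```bash
python3 - <<'E'
from h import *
for n in ['scene','side']:
    d=dict(np.load(n+'0.npz'));W=depthpts(d);f=d['frame']
    hsv=cv2.cvtColor(f,cv2.COLOR_RGB2HSV)
    m=(W[...,0]>0.5)&(W[...,0]<0.8)&(abs(W[...,1])<0.4)&(W[...,2]>0.012)&(W[...,2]<0.026)
    k,lab,st,_=cv2.connectedComponentsWithStats(m.astype(np.uint8))
    l=1+np.argmax(st[1:,4]);m=lab==l
    v,u=np.nonzero(m)
    print(n,m.sum(),'z',np.nanmedian(W[m][:,2]),'V',np.median(hsv[m][:,2]))
    C=cast(d,np.c_[u,v],0.018)[:,:2]
    for nm,P in [('depth',W[m][:,:2]),('cast',C)]:
        r=cv2.minAreaRect(P.astype(np.float32));print(nm,r)
        # batten points: iterate fit of line to low-y part
        a=0.
        Q=P[P[:,1]<P[:,1].max()-0.06]
        vx,vy,x0,y0=cv2.fitLine(Q.astype(np.float32),cv2.DIST_HUBER,0,1e-4,1e-4).ravel()
        if vy<0:vx,vy=-vx,-vy
        ey=np.array([vx,vy]);ex=np.array([vy,-vx]);c0=np.array([x0,y0])
        s=(P-c0)@ex;t=(P-c0)@ey
        # width of batten
        q=(t<t.max()-.06);print(' angle',np.arctan2(-vx,vy),'batten x range',np.percentile(s[q],[1,99]),'len',np.ptp(t))
        tip=(s<-0.03);print(' end piece n',tip.sum(),'t range',t[tip].min(),t[tip].max(),'s min',s.min())
        tm=(t[tip].min()+t[tip].max())/2
        corner=c0-0.015*ex+(tm-0.015)*ey
        print(' corner',corner,'target',corner-0.032*ex-0.032*ey,'from tmax',c0-.015*ex+(t.max()-.03)*ey, 'from tmin',c0-.015*ex+(t.min()+.49)*ey)
E
```

```text
scene 1573 z 0.01631872939161625 V 117.0
depth ((0.6251124143600464, -0.0010750889778137207), (0.12091386318206787, 0.5222259163856506), 0.28643256425857544)
 angle -0.005282835 batten x range [-0.01581464  0.01424597] len 0.5212643349712615
 end piece n 253 t range 0.22637258978652866 0.2585488472852913 s min -0.10713777945960763
 corner [0.65539062 0.2282298 ] target [0.62322202 0.19639929] from tmax [0.65539637 0.22931791] from tmin [0.65538969 0.22805359]
cast ((0.6267647743225098, 0.002502262592315674), (0.12175731360912323, 0.5191457271575928), 0.020988449454307556)
 angle -0.004407839 batten x range [-0.01563845  0.01563223] len 0.5190971289237882
 end piece n 253 t range 0.2254858231429622 0.25779952583845134 s min -0.10569502072585897
 corner [0.65644929 0.23034533] target [0.62430854 0.19848669] from tmax [0.65645697 0.23208847] from tmin [0.65646095 0.23299133]
side 1022 z 0.01881541413346416 V 106.0
depth ((0.6302237510681152, -0.00483018159866333), (0.12047690898180008, 0.5303352475166321), 2.458845376968384)
 angle -0.003613309 batten x range [-0.01520479  0.01803357] len 0.5265239726614978
 end piece n 169 t range 0.20023019340986026 0.23485752541085017 s min -0.10294665118564672
 corner [0.64765456 0.22586025] target [0.61553914 0.19397609] from tmax [0.64766292 0.2281739 ] from tmin [0.64763935 0.22164997]
cast ((0.6220991015434265, -0.0032173097133636475), (0.12469621002674103, 0.5292885899543762), 0.7336382865905762)
 angle -0.0055161277 batten x range [-0.01826059  0.01729329] len 0.5289036414677526
 end piece n 169 t range 0.23442781008494715 0.2713465882052701 s min -0.10735332765791523
 corner [0.64877607 0.22702931] target [0.61660004 0.19520632] from tmax [0.64880277 0.23186961] from tmin [0.64875365 0.22296611]
```

The inside corner is near (0.652, 0.228) with yaw about 0 (−0.005), so the seated centre is about (0.620, 0.196). The block's yaw is about −17°.

Plan:
1. Use the nearly shut fingers as a two-point pusher, lined up with the block's rear face.
2. Push in +x to the batten while turning the block square.
3. Push in +y to the end piece.

First I go above the place behind the block.

Request:
carry_out(
  increments="0.0104 -0.026 0 0;0.0104 -0.026 0 0;0.0104 -0.026 0 0;0.0104 -0.026 0 0;0.0104 -0.026 0 0;0.0104 -0.026 0 0;0.0104 -0.026 0 0;0.0104 -0.026 0 0",
  jaw=-0.45,
)

```text
t: 0.77
tcp_pos: [0.4153, 0.0837, 0.1881]
tcp_rot: [[0.0, 1.0, -0.001], [1.0, -0.0, 0.0], [0.0, -0.001, -1.0]]
force: [1.1, 0.7, 0.6]
gripper_width: 0.0417
```

Request:
carry_out(
  increments="0 0 0 -0.116;0 0 0 -0.116;0 0 0 -0.116;0 0 0 -0.116;0 0 0 -0.116;0 0 0 -0.116;0 0 0 -0.116;0 0 0 -0.116",
)

```text
t: 1.43
tcp_pos: [0.4166, 0.0833, 0.1881]
tcp_rot: [[-0.804, 0.595, -0.001], [0.595, 0.804, 0.0], [0.001, -0.0, -1.0]]
force: [-0.4, -0.1, -0.4]
gripper_width: 0.0237
```

Request:
carry_out(
  increments="0 0 0 -0.116;0 0 0 -0.116;0 0 0 -0.114;0 0 0 0;0 0 0 0",
)

```text
t: 1.85
tcp_pos: [0.4168, 0.0832, 0.1882]
tcp_rot: [[-0.955, 0.295, -0.0], [0.295, 0.955, 0.0], [0.0, -0.0, -1.0]]
force: [-0.8, -0.9, 0.4]
gripper_width: 0.0236
```

```bash
cat >> h.py <<'E'
def wristcam(env,name):
    o=env.get_obs();d=env.get_image('wrist')
    T=d['tool_from_camera'];Rw=np.array(o['tcp_rot']);p=np.array(o['tcp_pos'])
    Rwc=Rw@T[:3,:3];c=Rw@T[:3,3]+p
    d['R']=Rwc.T;d['t']=-Rwc.T@c
    cv2.imwrite(f'pics/{name}.png',d['frame'][...,::-1]);return o,d
E
python3 - <<'E'
from h import *
from cell import env
o,d=wristcam(env,'w1')
print(o['t'],o['tcp_pos'],np.round(o['tcp_rot'],3).tolist(),o['joints'],o['gripper_width'],o['force'])
W=depthpts(d);H=(W[...,2]>0.015)&(W[...,2]<0.04)
k,lab,st,_=cv2.connectedComponentsWithStats(H.astype(np.uint8))
for l in range(1,k):
    if st[l,4]<300: continue
    m=lab==l;zt=np.median(W[m][:,2]);m&=abs(W[...,2]-zt)<.004
    r=cv2.minAreaRect(W[m][:,:2].astype(np.float32));print(st[l],zt,r)
E
```

```text
1.85 [0.41678587 0.08324118 0.18820973] [[-0.955, 0.295, -0.0], [0.295, 0.955, 0.0], [0.0, -0.0, -1.0]] [-6.71138829e-02  2.59254674e-01  1.90898384e+00  1.74605033e-05
  9.73762395e-01 -1.33813028e+00] 0.02364028721960845 [-0.78061449 -0.91167377  0.41551891]
[ 451    0   61   77 3987] 0.030999469737858387 ((0.361497700214386, 0.3356077969074249), (0.04544716328382492, 0.07200725376605988), 88.8728256225586)
[ 291   38  101   97 9040] 0.03128758930457609 ((0.3691263496875763, 0.19042283296585083), (0.09255632758140564, 0.09192465990781784), 72.81929779052734)
[424 121  58  60 791] 0.028095842203084198 ((0.45365774631500244, 0.28044191002845764), (0.034090183675289154, 0.06841649860143661), 41.83415603637695)
[ 222  182   58   55 2953] 0.021713807290303505 ((0.4696033298969269, 0.06585294008255005), (0.06405733525753021, 0.06403716653585434), 73.16371154785156)
[ 103  204   70   33 1324] 0.021575034332932543 ((0.4427535831928253, -0.06357407569885254), (0.07640326768159866, 0.03805561363697052), 71.9340591430664)
[  4 299  50  15 515] 0.025851396768781013 ((0.5057300329208374, -0.22723077237606049), (0.05771810561418533, 0.021077433601021767), 72.46507263183594)
```

View pics/w1.png

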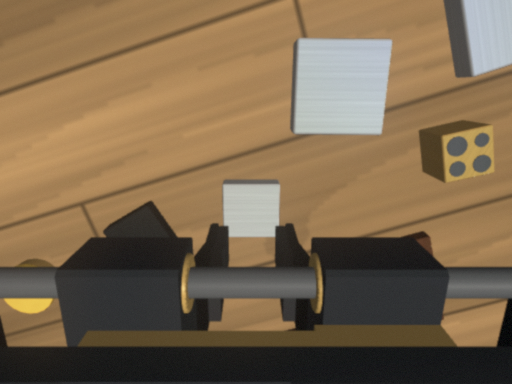

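The wrist view shows the block at (251,208) px, square to the fingers and centred on them. It measures (0.4696, 0.0659), 64 mm square and 21.7 mm high, about 14 mm ahead of the fingers. Next I descend behind it and touch gently.

Request:
carry_out(
  increments="0 0 0.03 0;0 0 0.03 0;0 0 0.03 0;0 0 0.03 0;0 0 0.03 0;0 0 0.018 0;0 0 0.008 0;0 0 0.003 0",
)

```text
t: 2.57
tcp_pos: [0.4163, 0.0833, 0.0081]
tcp_rot: [[-0.956, 0.294, -0.003], [0.294, 0.956, 0.0], [0.003, -0.001, -1.0]]
force: [-0.8, -0.4, 1.7]
gripper_width: 0.024
```

Request:
carry_out(
  increments="-0.003 0 0 0;-0.003 0 0 0;-0.003 0 0 0;-0.003 0 0 0;-0.003 0 0 0;-0.003 0 0 0;-0.003 0 0 0;-0.003 0 0 0",
)

```text
t: 3.23
tcp_pos: [0.4404, 0.0761, 0.0096]
tcp_rot: [[-0.956, 0.293, 0.001], [0.293, 0.956, -0.0], [-0.001, 0.0, -1.0]]
force: [0.2, -0.2, -1.2]
gripper_width: 0.0241
```

Request:
carry_out(
  increments="-0.003 0 0 0;-0.003 0 0 0;-0.003 0 0 0;-0.003 0 0 0",
)

```text
t: 3.57
tcp_pos: [0.4516, 0.0726, 0.0093]
tcp_rot: [[-0.956, 0.292, -0.0], [0.292, 0.956, 0.0], [0.0, -0.0, -1.0]]
force: [-0.2, 0.2, 0.1]
gripper_width: 0.0237
```

```bash
cat >> h.py <<'E'
def blocks(d,lo=0.015,hi=0.04,xr=(.4,.72),yr=(-.12,.29),mn=150):
    W=depthpts(d);H=(W[...,2]>lo)&(W[...,2]<hi)&(W[...,0]>xr[0])&(W[...,0]<xr[1])&(W[...,1]>yr[0])&(W[...,1]<yr[1])
    g=d['frame'].astype(int);H&=(g.min(-1)>110)&(np.ptp(g,axis=-1)<35)
    k,lab,st,_=cv2.connectedComponentsWithStats(H.astype(np.uint8))
    for l in range(1,k):
        if st[l,4]<mn: continue
        m=lab==l;zt=np.median(W[m][:,2]);m&=abs(W[...,2]-zt)<.004
        r=cv2.minAreaRect(W[m][:,:2].astype(np.float32));print(st[l],round(float(zt),4),np.round(r[0],4),np.round(r[1],4),round(r[2],2))
E
python3 - <<'E'
from h import *
from cell import env
o,d=wristcam(env,'w2');print(o['tcp_pos'],o['force']);blocks(d)
for n in ['scene','side']:
    d=env.get_image(n);np.savez(n+'1.npz',**d);print(n);blocks(d)
E
```

```text
[0.45163957 0.07261906 0.00929219] [-0.16729657  0.21077351  0.12688011]
[ 350   58  162   53 4332] 0.0313 [0.4016 0.182 ] [0.0821 0.0244] 72.23
[ 195  207  111   60 4220] 0.0217 [0.4572 0.0699] [0.0636 0.038 ] 72.56
[224 299  56   5 278] 0.0217 [0.4982 0.0583] [0.0343 0.005 ] 73.03
scene
[280 196  27  17 278] 0.02 [0.4733 0.0684] [0.0666 0.0646] 71.95
[327 203  25  21 161] 0.029 [0.4144 0.1866] [0.0286 0.0913] 0.05
side
[255 203  25  16 194] 0.0228 [0.4677 0.0665] [0.0661 0.0686] 67.77
```

View pics/w2.png

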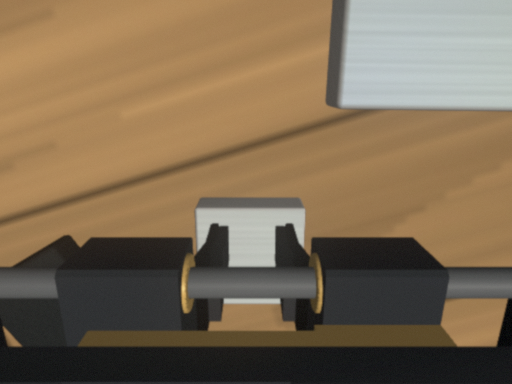

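The wrist view shows the block's rear edge at v≈200 while the fingers reach v≈225–320. The block has not moved and the force is nil, so the fingertips seem to be above it or offset. I'll check the finger pixels' depth before moving on.

```bash
python3 - <<'E'
from h import *
from cell import env
o,d=wristcam(env,'w3');W=depthpts(d);p=o['tcp_pos'];R=np.array(o['tcp_rot'])
Tl=(W-p)@R
for v in range(195,330,12):
    print(v,[np.round(Tl[v,u]*1000).tolist() for u in (206,218,285,294)])
s=env.get_image('side');K=s['mtx'];print(d['tool_from_camera'].round(3).tolist())
tiles=[]
for n in ['scene','side']:
    s=env.get_image(n);q=s['mtx']@(s['R']@np.array([.455,.072,.03])+s['t']);u,v=(q[:2]/q[2]).astype(int);print(n,u,v)
    tiles.append(cv2.resize(s['frame'][v-40:v+40,u-40:u+40,::-1],(400,400),interpolation=cv2.INTER_CUBIC))
cv2.imwrite('pics/crop2.png',np.hstack(tiles))
E
```

```text
195 [[13.0, -29.0, 10.0], [13.0, -21.0, 9.0], [13.0, 21.0, 10.0], [13.0, 27.0, 9.0]]
207 [[13.0, -26.0, -11.0], [12.0, -19.0, -11.0], [12.0, 19.0, -11.0], [12.0, 24.0, -11.0]]
219 [[6.0, -26.0, -12.0], [6.0, -19.0, -13.0], [6.0, 19.0, -13.0], [6.0, 24.0, -12.0]]
231 [[-2.0, -26.0, -13.0], [10.0, -17.0, -40.0], [11.0, 16.0, -41.0], [12.0, 20.0, -44.0]]
243 [[12.0, -20.0, -58.0], [10.0, -15.0, -53.0], [11.0, 15.0, -55.0], [12.0, 19.0, -58.0]]
255 [[13.0, -19.0, -69.0], [10.0, -14.0, -65.0], [11.0, 14.0, -66.0], [12.0, 17.0, -69.0]]
267 [[34.0, -12.0, -117.0], [34.0, -9.0, -117.0], [34.0, 9.0, -117.0], [34.0, 11.0, -117.0]]
279 [[33.0, -11.0, -120.0], [32.0, -8.0, -120.0], [33.0, 8.0, -121.0], [32.0, 11.0, -120.0]]
291 [[30.0, -11.0, -122.0], [30.0, -8.0, -122.0], [30.0, 8.0, -122.0], [29.0, 11.0, -121.0]]
303 [[3.0, -17.0, -88.0], [-1.0, -13.0, -83.0], [-1.0, 13.0, -83.0], [-1.0, 16.0, -82.0]]
315 [[-2.0, -17.0, -89.0], [-6.0, -13.0, -83.0], [-6.0, 13.0, -83.0], [-7.0, 16.0, -82.0]]
327 [[-7.0, -17.0, -89.0], [-85.0, -24.0, 9.0], [-86.0, 24.0, 10.0], [-85.0, 30.0, 9.0]]
[[-0.001, -0.959, -0.284, 0.079], [1.0, -0.001, -0.0, 0.0], [0.0, -0.284, 0.959, -0.196], [0.0, 0.0, 0.0, 1.0]]
scene 298 199
side 269 209
```

View pics/crop2.png

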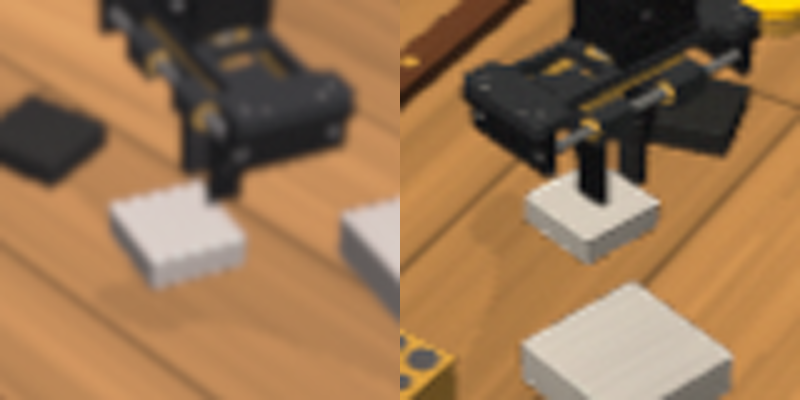

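The crops show both fingertips on or just above the block's top, so the tips end well short of the reported TCP. I'll measure the real tip height from the scene and side depth.

Request:
carry_out(
  increments="0 0 -0.015 0;0 0 -0.015 0;0.02 0 0 0;0.02 0 0 0;0 0 0 0;0 0 0 0",
)

```text
t: 4.42
tcp_pos: [0.412, 0.0847, 0.0395]
tcp_rot: [[-0.957, 0.292, -0.001], [0.292, 0.957, 0.0], [0.001, -0.0, -1.0]]
force: [-0.1, -0.7, 0.8]
gripper_width: 0.0242
```

```bash
cat > tip.py <<'E'
from h import *
from cell import env
o=env.get_obs();p=o['tcp_pos'];R=np.array(o['tcp_rot']);print(p,o['force'],o['gripper_width'])
for n in ['scene','side','wrist']:
    d=env.get_image(n) if n!='wrist' else wristcam(env,'tmp')[1]
    W=depthpts(d);T=(W-p)@R
    dark=d['frame'].max(-1)<70
    m=dark&(abs(T[...,0])<.03)&(abs(T[...,1])<.05)&(abs(T[...,2])<.07)&(W[...,2]>0.006)
    q=T[m]*1000;print(n,m.sum())
    for lo in range(-70,30,10):
        s=q[(q[:,2]>=lo)&(q[:,2]<lo+10)]
        if len(s):print(' z',lo,len(s),'x',s[:,0].min().round(1),s[:,0].max().round(1),'y',s[:,1].min().round(1),s[:,1].max().round(1))
    if m.sum():print(' tip z max',q[:,2].max(),np.sort(q[:,2])[-8:].round(1))
    blocks(d)
E
python3 tip.py
```

```text
[0.41201751 0.08469723 0.03945129] [-0.07295287 -0.69710757  0.82532807] 0.024193047282633936
scene 81
 z -70 23 x -13.2 3.7 y -13.9 27.3
 z -60 29 x -10.8 5.3 y -17.8 25.0
 z -50 28 x -10.9 4.3 y -16.8 25.1
 z -40 1 x -4.4 -4.4 y -11.3 -11.3
 tip z max -38.916175856303376 [-41.8 -41.7 -41.7 -41.6 -41.5 -41.3 -41.  -38.9]
[280 196  27  17 282] 0.0201 [0.4738 0.0681] [0.0673 0.0625] 71.86
[327 203  24  20 155] 0.0291 [0.4132 0.1874] [0.0885 0.0261] 89.03
side 92
 z -70 26 x -9.4 13.1 y -21.4 23.8
 z -60 35 x -11.5 12.5 y -22.2 22.7
 z -50 24 x -9.2 10.6 y -18.6 21.8
 z -40 7 x -13.1 8.3 y -15.7 18.5
 tip z max -36.15289281061615 [-40.3 -39.6 -39.4 -38.8 -38.6 -38.4 -37.  -36.2]
[255 202  25  17 220] 0.0226 [0.4696 0.0677] [0.0627 0.0678] 71.68
wrist 1685
 z -70 572 x -0.1 10.4 y -23.3 23.8
 z -60 538 x -4.8 10.3 y -21.0 21.4
 z -50 410 x -8.3 10.0 y -20.2 20.7
 z -40 165 x -1.4 10.2 y -20.2 20.8
 tip z max -34.493642706962326 [-35.1 -35.  -35.  -35.  -34.8 -34.8 -34.6 -34.5]
[ 330  127  147   44 3058] 0.0313 [0.401  0.1837] [0.0862 0.0266] 73.12
[229 246  46  21 963] 0.0217 [0.4472 0.0742] [0.0314 0.0162] 73.05
[ 210  299   83   25 1529] 0.0218 [0.4895 0.0609] [0.0606 0.0228] 72.57
```

All three cameras put the fingertips about 38 mm above the reported TCP, which contradicts the interface text. That explains why they passed over the block without touching it. I'll test whether shutting the jaw changes the tip height, and locate the tall bystanders because the body will be lower than planned.

Request:
carry_out(
  increments="0 0 0 0;0 0 0 0;0 0 0 0;0 0 0 0;0 0 0 0",
  jaw=-1,
)

```text
t: 4.98
tcp_pos: [0.4133, 0.0843, 0.0393]
tcp_rot: [[-0.956, 0.293, 0.0], [0.293, 0.956, 0.0], [-0.0, 0.0, -1.0]]
force: [0.1, 0.4, -0.2]
gripper_width: 0.0026
```

```bash
python3 tip.py; python3 - <<'E'
from h import *
d=dict(np.load('scene0.npz'));W=depthpts(d)
for n,(u,v) in dict(jar=(284,332),bowl=(516,445),bangle=(347,402)).items():
    u=int(u/1.5625);v=int(v/1.5625);print(n,W[v,u].round(3))
H=(W[...,2]>.03)&(W[...,2]<.07)&(W[...,0]>.3)&(W[...,0]<.95)&(W[...,1]>-.4)&(W[...,1]<.5)
k,lab,st,_=cv2.connectedComponentsWithStats(H.astype(np.uint8))
for l in range(1,k):
    if st[l,4]>20:
        P=W[lab==l];print(st[l,4],P.min(0).round(3),P.max(0).round(3))
E
```

```text
[0.41329349 0.08432699 0.03929369] [ 0.06391874  0.44957404 -0.19374306] 0.002591315906920138
scene 56
 z -70 17 x -11.3 0.5 y -2.0 18.5
 z -60 20 x -12.3 2.9 y -4.8 15.6
 z -50 18 x -12.3 4.2 y -1.4 15.7
 z -40 1 x -8.4 -8.4 y 11.2 11.2
 tip z max -39.62394276999516 [-44.5 -44.5 -44.  -43.3 -43.2 -42.4 -40.4 -39.6]
[280 196  27  17 281] 0.0201 [0.4737 0.0678] [0.069  0.0625] 71.2
[327 203  24  20 153] 0.0289 [0.4142 0.1859] [0.088  0.0284] 88.81
side 64
 z -70 19 x -4.8 14.9 y -16.8 11.1
 z -60 24 x -10.7 15.8 y -6.2 11.9
 z -50 17 x -10.5 16.1 y -9.2 12.2
 z -40 4 x -2.5 0.7 y 1.9 7.5
 tip z max -35.628155075177936 [-40.9 -40.7 -40.7 -40.4 -39.6 -39.3 -38.7 -35.6]
[255 202  25  17 225] 0.0231 [0.4692 0.068 ] [0.0616 0.0652] 74.81
wrist 1124
 z -70 338 x 7.5 12.9 y -7.7 7.5
 z -60 343 x 9.6 12.8 y -8.6 8.5
 z -50 301 x 10.1 13.0 y -9.1 9.0
 z -40 142 x 10.1 12.8 y -8.8 8.7
 tip z max -33.035001966623675 [-34.4 -34.3 -34.1 -34.1 -33.8 -33.4 -33.2 -33. ]
[ 332  129  145   45 3012] 0.0312 [0.4126 0.184 ] [0.0878 0.0254] 89.78
[239 299  26  27 173] 0.0218 [0.4891 0.0613] [0.0185 0.0234] 71.69
jar [ 0.77  -0.087  0.043]
bowl [0.631 0.362 0.026]
bangle [0.764 0.108 0.007]
244 [ 0.788 -0.4    0.03 ] [ 0.857 -0.345  0.069]
262 [0.325 0.148 0.03 ] [0.427 0.241 0.033]
224 [ 0.744 -0.113  0.03 ] [ 0.797 -0.06   0.046]
424 [0.308 0.318 0.03 ] [0.4   0.41  0.035]
365 [0.44  0.266 0.03 ] [0.496 0.322 0.053]
413 [0.613 0.342 0.03 ] [0.711 0.441 0.043]
793 [0.79  0.251 0.03 ] [0.932 0.473 0.037]
```

Shutting makes no difference: the tips sit about 37 mm above the TCP at any opening. So I reopen to about 30 mm and descend further, in careful stages, watching the force.

Request:
carry_out(
  increments="0 0 0.01 0;0 0 0.01 0;0 0 0.01 0;0 0 0.008 0;0 0 0.006 0;0 0 0.004 0;0 0 0 0",
  jaw=-0.3,
)

```text
t: 5.72
tcp_pos: [0.4128, 0.0844, -0.0093]
tcp_rot: [[-0.956, 0.292, -0.001], [0.292, 0.956, 0.0], [0.001, -0.0, -1.0]]
force: [0.4, 0.3, 0.4]
gripper_width: 0.0293
```

Request:
carry_out(
  increments="0 0 0.002 0;0 0 0.002 0;0 0 0.002 0;0 0 0.002 0;0 0 0.002 0;0 0 0 0",
)

```text
t: 6.22
tcp_pos: [0.4131, 0.0844, -0.0189]
tcp_rot: [[-0.956, 0.292, -0.0], [0.292, 0.956, 0.0], [0.0, -0.0, -1.0]]
force: [0.3, 0.4, -1.3]
gripper_width: 0.0304
```

```bash
python3 tip.py | grep -v '^ z'
```

```text
[ 0.41306484  0.08440697 -0.01886597] [ 0.25761273  0.44670028 -1.33553348] 0.030361830527715586
scene 62
 tip z max -36.187154637104506 [-41.6 -41.3 -41.  -40.7 -40.5 -38.9 -38.  -36.2]
[280 196  27  17 283] 0.0201 [0.4739 0.0693] [0.0654 0.0618] 72.9
[327 202  24  22 159] 0.0294 [0.4135 0.186 ] [0.0918 0.0265] 89.02
side 80
 tip z max -36.083878910629366 [-41.1 -40.4 -39.4 -39.2 -38.7 -37.6 -36.7 -36.1]
wrist 1761
 tip z max -33.99087134045951 [-35.2 -35.  -34.8 -34.7 -34.7 -34.7 -34.5 -34. ]
[ 360  159  152   45 3357] 0.0313 [0.4103 0.1732] [0.0667 0.0206] 89.98
[ 200  299  104   32 2662] 0.0217 [0.4496 0.0732] [0.0556 0.0208] 72.98
```

No contact at z = −0.019, so the tips are at about 17 mm. I go down 9 mm more, then move forward slowly.

Request:
carry_out(
  increments="0 0 0.002 0;0 0 0.002 0;0 0 0.002 0;0 0 0.002 0;0 0 0.001 0;-0.003 0 0 0;-0.003 0 0 0;-0.003 0 0 0",
)

```text
t: 7.03
tcp_pos: [0.4223, 0.0817, -0.0277]
tcp_rot: [[-0.956, 0.292, 0.0], [0.292, 0.956, -0.0], [-0.0, 0.0, -1.0]]
force: [0.0, -0.2, -0.4]
gripper_width: 0.0304
```

Request:
carry_out(
  increments="-0.002 0 0 0;-0.002 0 0 0;-0.002 0 0 0;-0.002 0 0 0;-0.002 0 0 0;-0.002 0 0 0;-0.002 0 0 0;-0.002 0 0 0",
)

```text
t: 7.7
tcp_pos: [0.4322, 0.0778, -0.0277]
tcp_rot: [[-0.956, 0.292, -0.009], [0.292, 0.956, 0.001], [0.009, -0.002, -1.0]]
force: [-7.3, 3.3, 5.8]
gripper_width: 0.0302
```

```bash
python3 - <<'E'
from h import *
from cell import env
o=env.get_obs();print(o['tcp_pos'],o['force'])
for n in ['scene','side']:
    d=env.get_image(n);print(n);blocks(d,yr=(0,.14))
E
```

```text
[ 0.43218165  0.07779182 -0.02773059] [-7.34421112  3.33811021  5.81770704]
scene
[279 196  27  17 288] 0.0199 [0.4744 0.0676] [0.0687 0.0669] 71.74
side
```

Contact made, with about 8 N. Now I push along a gentle arc, turning by about 17° to square up with the batten.

Request:
carry_out(
  increments="-0.003 0 0 0;-0.004 0 0 0;-0.005 0 0 -0.012;-0.005 0 0 -0.012;-0.005 0 0 -0.012;-0.005 0 0 -0.012;-0.005 0 0 -0.012;-0.005 0 0 -0.012",
)

```text
t: 8.47
tcp_pos: [0.4675, 0.0677, -0.0278]
tcp_rot: [[-0.975, 0.222, -0.01], [0.222, 0.975, 0.001], [0.01, -0.001, -1.0]]
force: [-6.8, 1.7, 5.4]
gripper_width: 0.0304
```

Request:
carry_out(
  increments="-0.005 0 0 -0.014;-0.005 0 0 -0.014;-0.005 0 0 -0.014;-0.005 0 0 -0.014;-0.005 0 0 -0.014;-0.005 0 0 -0.014;-0.005 0 0 -0.014;-0.005 0 0 -0.014",
)

```text
t: 9.13
tcp_pos: [0.507, 0.0606, -0.0279]
tcp_rot: [[-0.994, 0.112, -0.01], [0.112, 0.994, 0.001], [0.01, -0.0, -1.0]]
force: [-6.5, 0.0, 6.4]
gripper_width: 0.0306
```

```bash
python3 - <<'E'
from h import *
from cell import env
o,d=wristcam(env,'w4');print(o['tcp_pos'],o['force'],np.round(o['tcp_rot'],3).tolist());blocks(d)
for n in ['scene','side']:
    d=env.get_image(n);print(n);blocks(d,yr=(0,.14))
E
```

```text
[ 0.5070174   0.06059589 -0.02793811] [-6.47057231e+00  1.36452960e-03  6.37852314e+00] [[-0.994, 0.112, -0.01], [0.112, 0.994, 0.001], [0.01, -0.0, -1.0]]
[ 200  299  104   32 2664] 0.0217 [0.538  0.0573] [0.0522 0.0197] 83.33
scene
[257 204  29  19 317] 0.0201 [0.5538 0.0586] [0.0675 0.0656] 82.82
side
```

View pics/w4.png

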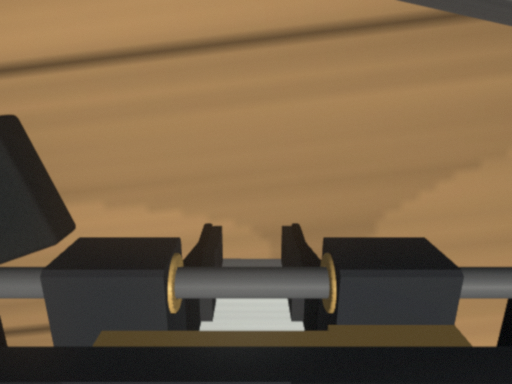

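The wrist view shows the block held square against both fingers, with its rear edge behind the rail near v≈262. Yaw left to turn is 0.112 rad and about 70 mm remain to the batten.

Request:
carry_out(
  increments="-0.005 0 0 -0.014;-0.005 0 0 -0.014;-0.005 0 0 -0.014;-0.005 0 0 -0.014;-0.005 0 0 -0.014;-0.005 0 0 -0.014;-0.005 0 0 -0.014;-0.005 0 0 -0.014",
)

```text
t: 9.95
tcp_pos: [0.5525, 0.0575, -0.0278]
tcp_rot: [[-1.0, -0.0, 0.0], [-0.0, 1.0, -0.0], [-0.0, -0.0, -1.0]]
force: [-3.1, -0.5, -0.9]
gripper_width: 0.0304
```

Request:
carry_out(
  increments="-0.004 0 0 0;-0.004 0 0 0;-0.003 0 0 0;-0.003 0 0 0;-0.003 0 0 0;-0.002 0 0 0",
)

```text
t: 10.45
tcp_pos: [0.5713, 0.0576, -0.0276]
tcp_rot: [[-1.0, 0.001, 0.0], [0.001, 1.0, 0.0], [-0.0, 0.0, -1.0]]
force: [-2.7, 0.1, -1.9]
gripper_width: 0.0305
```

Request:
carry_out(
  increments="-0.002 0 0 0;-0.002 0 0 0;-0.002 0 0 0;-0.002 0 0 0",
)

```text
t: 10.78
tcp_pos: [0.5766, 0.0577, -0.0276]
tcp_rot: [[-1.0, 0.001, -0.005], [0.001, 1.0, 0.0], [0.005, 0.0, -1.0]]
force: [-8.8, -1.4, 5.3]
gripper_width: 0.0304
```

Request:
carry_out(
  increments="-0.002 0 0 0;-0.002 0 0 0;0 0 0 0",
)

```text
t: 11.03
tcp_pos: [0.5763, 0.0577, -0.0276]
tcp_rot: [[-1.0, 0.0, -0.013], [0.0, 1.0, 0.0], [0.013, 0.0, -1.0]]
force: [-11.6, -2.4, 8.1]
gripper_width: 0.0306
```

Request:
carry_out(
  increments="-0.002 0 0 0;-0.002 0 0 0;0 0 0 0",
)

```text
t: 11.28
tcp_pos: [0.5761, 0.0578, -0.0276]
tcp_rot: [[-1.0, -0.0, -0.022], [-0.0, 1.0, 0.0], [0.022, 0.0, -1.0]]
force: [-18.0, -3.0, 13.6]
gripper_width: 0.0301
```

```bash
python3 - <<'E'
from h import *
from cell import env
for n in ['scene','side']:
    d=env.get_image(n);print(n);blocks(d,yr=(0,.14));np.savez(n+'2.npz',**d)
E
```

```text
scene
[239 213  30  20 340] 0.0203 [0.6208 0.0606] [0.0645 0.0667] 89.85
side
```

The block stopped on the batten: the force climbed to 18 N with no motion, and the block is square (89.85°). Now I back off, rise, turn 90° back and go round to its right side.

Request:
carry_out(
  increments="0.008 0 0 0;0.012 0 0 0;0.02 0 0 0;0.02 0 0 0;0 0 -0.02 0;0 0 -0.02 0;0 0 -0.02 0;0 0 -0.02 0",
)

```text
t: 12.05
tcp_pos: [0.5299, 0.0573, 0.0541]
tcp_rot: [[-1.0, 0.001, 0.006], [0.001, 1.0, -0.0], [-0.006, -0.0, -1.0]]
force: [0.1, 0.2, -0.3]
gripper_width: 0.0303
```

Request:
carry_out(
  increments="0 0 0 0.112;0 0 0 0.112;0 0 0 0.112;0 0 0 0.112;0 0 0 0.112;0 0 0 0.112;0 0 0 0.112;0 0 0 0.112",
)

```text
t: 12.72
tcp_pos: [0.5302, 0.0573, 0.0533]
tcp_rot: [[-0.62, 0.785, 0.007], [0.785, 0.62, -0.001], [-0.005, 0.005, -1.0]]
force: [-0.8, -0.7, -0.1]
gripper_width: 0.0304
```

Request:
carry_out(
  increments="0 0 0 0.112;0 0 0 0.112;0 0 0 0.112;0 0 0 0.112;0 0 0 0.112;0 0 0 0.112;0 0 0 0;0 0 0 0",
)

```text
t: 13.38
tcp_pos: [0.5291, 0.0574, 0.053]
tcp_rot: [[-0.005, 1.0, 0.004], [1.0, 0.005, -0.0], [-0.0, 0.004, -1.0]]
force: [0.5, 0.5, 0.8]
gripper_width: 0.0303
```

Request:
carry_out(
  increments="-0.022 0 0 0;-0.022 0 0 0;-0.022 0.02 0 0;0 0.025 0 0;0 0.025 0 0;0 0.019 0 0;0 0 0 0;0 0 0 0",
)

```text
t: 14.05
tcp_pos: [0.6171, -0.0084, 0.0524]
tcp_rot: [[-0.004, 1.0, 0.001], [1.0, 0.004, -0.0], [-0.0, 0.001, -1.0]]
force: [0.2, 0.3, 0.4]
gripper_width: 0.0305
```

```bash
python3 - <<'E'
from h import *
from cell import env
o,d=wristcam(env,'w5');print(o['tcp_pos'],np.round(o['tcp_rot'],3).tolist());blocks(d)
for n in ['scene','side']:
    d=env.get_image(n);print(n);blocks(d,yr=(0,.14))
E
```

```text
[ 0.61705014 -0.00841757  0.05239432] [[-0.004, 1.0, 0.001], [1.0, 0.004, -0.0], [-0.0, 0.001, -1.0]]
[ 206   54  102  102 9842] 0.0217 [0.6188 0.057 ] [0.0638 0.0639] 89.64
scene
[239 213  29  20 328] 0.0202 [0.622  0.0601] [0.0653 0.0622] 89.41
side
[220 186  24  16 221] 0.0224 [0.6194 0.057 ] [0.0658 0.0678] 1.5
```

View pics/w5.png

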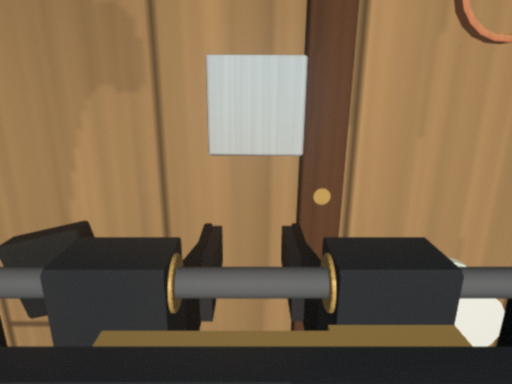

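The wrist view shows the block at (256,105) px lying squarely along the batten edge (u≈305), measured at (0.6188, 0.057), and the fingers clear the batten. Now I descend and push in +y.

Request:
carry_out(
  increments="0 0 0.02 0;0 0 0.02 0;0 0 0.018 0;0 0 0.01 0;0 0 0.006 0;0 0 0.004 0;0 0 0.002 0;0 0 0 0",
)

```text
t: 14.87
tcp_pos: [0.6163, -0.0082, -0.0274]
tcp_rot: [[-0.002, 1.0, 0.001], [1.0, 0.002, -0.0], [-0.0, 0.001, -1.0]]
force: [-0.4, 0.5, -0.9]
gripper_width: 0.0301
```

Request:
carry_out(
  increments="0.004 0 0 0;0.004 0 0 0;0.004 0 0 0;0.003 0 0 0;0.002 0 0 0;0.002 0 0 0;0.002 0 0 0;0.002 0 0 0",
)

```text
t: 15.53
tcp_pos: [0.6161, 0.0141, -0.0276]
tcp_rot: [[-0.003, 1.0, 0.0], [1.0, 0.003, -0.001], [-0.001, 0.0, -1.0]]
force: [-0.6, -5.0, 0.3]
gripper_width: 0.0303
```

Request:
carry_out(
  increments="0.002 0 0 0;0.002 0 0 0;0.003 0 0 0;0.004 0 0 0;0.005 0 0 0;0.005 0 0 0;0.005 0 0 0;0.005 0 0 0",
)

```text
t: 16.2
tcp_pos: [0.6162, 0.0465, -0.0276]
tcp_rot: [[-0.002, 1.0, 0.0], [1.0, 0.002, 0.0], [0.0, 0.0, -1.0]]
force: [0.5, -4.5, 1.3]
gripper_width: 0.0306
```

Request:
carry_out(
  increments="0.005 0 0 0;0.005 0 0 0;0.005 0 0 0;0.005 0 0 0;0.005 0 0 0;0.005 0 0 0;0.005 0 0 0;0.005 0 0 0",
)

```text
t: 16.87
tcp_pos: [0.6159, 0.0862, -0.0276]
tcp_rot: [[-0.002, 1.0, 0.0], [1.0, 0.002, -0.0], [-0.0, 0.0, -1.0]]
force: [0.6, -4.0, 1.6]
gripper_width: 0.0311
```

Request:
carry_out(
  increments="0.005 0 0 0;0.005 0 0 0;0.005 0 0 0;0.005 0 0 0;0.005 0 0 0;0.005 0 0 0;0.005 0 0 0;0.005 0 0 0",
)

```text
t: 17.53
tcp_pos: [0.6158, 0.1263, -0.0276]
tcp_rot: [[-0.002, 1.0, -0.0], [1.0, 0.002, -0.0], [-0.0, -0.0, -1.0]]
force: [0.9, -5.8, 2.6]
gripper_width: 0.0303
```

Request:
carry_out(
  increments="0.003 0 0 0;0.003 0 0 0;0.003 0 0 0;0.003 0 0 0;0.003 0 0 0;0.002 0 0 0;0.002 0 0 0;0.002 0 0 0",
)

```text
t: 18.2
tcp_pos: [0.6157, 0.1468, -0.0276]
tcp_rot: [[-0.002, 1.0, -0.0], [1.0, 0.002, -0.0], [-0.0, -0.0, -1.0]]
force: [0.3, -4.4, 2.1]
gripper_width: 0.0304
```

Request:
carry_out(
  increments="0.002 0 0 0;0.002 0 0 0;0.002 0 0 0;0 0 0 0",
)

```text
t: 18.53
tcp_pos: [0.6156, 0.1504, -0.0276]
tcp_rot: [[-0.003, 1.0, -0.001], [1.0, 0.003, -0.004], [-0.004, -0.001, -1.0]]
force: [-0.5, -11.9, 3.2]
gripper_width: 0.0307
```

Request:
carry_out(
  increments="0.002 0 0 0;0.002 0 0 0;0 0 0 0",
)

```text
t: 18.78
tcp_pos: [0.6153, 0.1505, -0.0275]
tcp_rot: [[-0.004, 1.0, -0.002], [1.0, 0.004, -0.009], [-0.009, -0.002, -1.0]]
force: [-0.6, -22.8, 4.2]
gripper_width: 0.0303
```

Request:
carry_out(
  increments="0.002 0 0 0;0.002 0 0 0;0 0 0 0",
)

```text
t: 19.03
tcp_pos: [0.6153, 0.1504, -0.0275]
tcp_rot: [[-0.006, 1.0, -0.004], [1.0, 0.006, -0.014], [-0.014, -0.004, -1.0]]
force: [-1.0, -34.4, 6.1]
gripper_width: 0.0304
```

The block stopped firmly at the end piece (34 N, no motion). Next I back off, rise and look.

Request:
carry_out(
  increments="-0.006 0 0 0;-0.01 0 0 0;-0.02 0 0 0;-0.02 0 0 0;0 0 -0.025 0;0 0 -0.025 0;0 0 -0.025 0;0 0 -0.025 0",
)

```text
t: 19.7
tcp_pos: [0.615, 0.1063, 0.0726]
tcp_rot: [[-0.002, 1.0, -0.002], [1.0, 0.002, 0.002], [0.002, -0.002, -1.0]]
force: [1.0, 0.7, 0.4]
gripper_width: 0.0303
```

Request:
carry_out(
  increments="0 0 -0.03 0;0 0 -0.03 0;0 0 0 0;0 0 0 0;0 0 0 0",
)

```text
t: 20.12
tcp_pos: [0.6148, 0.1059, 0.1315]
tcp_rot: [[-0.002, 1.0, -0.002], [1.0, 0.002, 0.001], [0.001, -0.002, -1.0]]
force: [-0.8, 0.8, -0.2]
gripper_width: 0.0304
```

```bash
python3 - <<'E'
from h import *
from cell import env
o,d=wristcam(env,'w6');print(o['t'],o['tcp_pos'],o['force']);blocks(d)
W=depthpts(d);hsv=cv2.cvtColor(d['frame'],cv2.COLOR_RGB2HSV)
X,Y,Z=W[...,0],W[...,1],W[...,2]
S=(Z>.013)&(Z<.0235)&(hsv[...,2]<150)&(hsv[...,1]>60)
# batten inner edge per y bin, end piece inner edge per x bin
pts=[]
for y in np.arange(.06,.155,.005):
    m=S&(abs(Y-y)<.0025)&(X>.6)&(X<.7)
    if m.sum()>20: pts.append((y,np.percentile(X[m],2),np.percentile(X[m],98)))
p=np.array(pts);print('batten',len(p));
if len(p)>3:print(np.polyfit(p[:,0],p[:,1],1),'face x at y=.19',np.polyval(np.polyfit(p[:,0],p[:,1],1),.19),'width',(p[:,2]-p[:,1]).mean())
pts=[]
for x in np.arange(.57,.645,.005):
    m=S&(abs(X-x)<.0025)&(Y>.19)&(Y<.3)
    if m.sum()>20: pts.append((x,np.percentile(Y[m],2),np.percentile(Y[m],98)))
p=np.array(pts);print('end',p.round(4).tolist())
for n in ['scene','side']:
    d=env.get_image(n);print(n);blocks(d,yr=(.1,.29))
    np.savez(n+'3.npz',**d);W=depthpts(d);W0=depthpts(dict(np.load(n+'0.npz')))
E
```

```text
20.1167 [0.61476514 0.10587651 0.13149417] [-0.84891401  0.84106325 -0.18235445]
[   0   31   22  109 1376] 0.031 [0.4112 0.1816] [0.0862 0.0158] 78.83
[ 220   34   77   79 5870] 0.0216 [0.6184 0.1941] [0.0636 0.0639] 89.94
batten 19
[0.00575685 0.65090741] face x at y=.19 0.6520012060586984 width 0.028793196870693295
end [[0.57, 0.226, 0.251], [0.575, 0.2261, 0.2511], [0.58, 0.226, 0.2512], [0.585, 0.2262, 0.2513], [0.59, 0.2273, 0.251], [0.595, 0.2274, 0.2511], [0.6, 0.2274, 0.2512], [0.605, 0.2274, 0.251], [0.61, 0.2273, 0.2512], [0.615, 0.2267, 0.2511], [0.62, 0.2268, 0.2513], [0.625, 0.2267, 0.2509], [0.63, 0.2267, 0.2511], [0.635, 0.2267, 0.2512], [0.64, 0.2268, 0.2511], [0.645, 0.2268, 0.2511]]
scene
[327 203  25  21 162] 0.0295 [0.4154 0.1869] [0.0299 0.0924] 0.17
[270 236  32  24 409] 0.0205 [0.6205 0.1971] [0.0653 0.0638] 89.8
side
[194 207  27  16 249] 0.0231 [0.6185 0.1934] [0.0656 0.064 ] 88.33
```

View pics/w6.png

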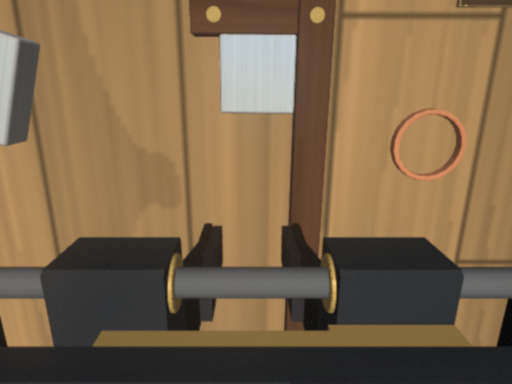

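The wrist view shows the block at (258,73) px in the inside corner, its top edge on the end piece (v≈35) and its right edge on the batten (u≈296). The measured gaps are about 1.2–1.7 mm to the batten and 0.5 mm to the end piece, and it is square within 0.01 rad. I'll check the bystanders and hand in; the hand is already well clear.

```bash
python3 - <<'E'
from h import *
from cell import env
for n in ['scene','side']:
    a,b=[depthpts(dict(np.load(f'{n}{i}.npz'))) for i in (0,3)]
    for nm,c,r,hi in [('rubber',(.467,-.066),.06,.04),('tin',(.486,-.219),.06,.04),('dome',(.467,.294),.05,.06),('bowl',(.662,.391),.07,.05),('jar',(.77,-.087),.05,.06),('bangle',(.764,.108),.06,.02),('hammer',(.5,-.4),.12,.04)]:
        out=[]
        for W in (a,b):
            m=(np.hypot(W[...,0]-c[0],W[...,1]-c[1])<r)&(W[...,2]>(.004 if nm=='bangle' else .014))&(W[...,2]<hi)
            out.append((W[m][:,:2].mean(0) if m.sum()>5 else np.array([np.nan]*2),m.sum()))
        print(n,nm,((out[1][0]-out[0][0])*1000).round(1),out[0][1],out[1][1])
o=env.get_obs();print(o['t'],o['tcp_pos'],o['joint_velocities'].max())
env.hand_in()
E
```

```text
scene rubber [-1.8  5.7] 245 143
scene tin [22.4 -3.5] 164 33
scene dome [0.  0.1] 483 489
scene bowl [ 0.1 -0.1] 852 855
scene jar [-0.1 -0.3] 322 321
scene bangle [-0.6 -1. ] 119 120
scene hammer [-17.6 -15.2] 177 220
side rubber [ 0.5 -1.1] 236 227
side tin [ 0.4 -0.1] 163 163
side dome [-0.1 -0.2] 406 404
side bowl [-0. -0.] 495 502
side jar [-2.2  4. ] 195 83
side bangle [-0.3  3.8] 168 169
side hammer [ 1.4 -0.2] 183 179
20.2667 [0.61430476 0.10526314 0.13036811] 0.0025449238736255896
the job is handed in; nothing more can be done
```

The steel block is in the inside corner of the stop, flat against both faces as far as I could measure. I handed the job in at 20.3 s; no verdict was reported.

**What I did:** I picked the smallest of the three steel slabs, the 64 mm one. With the nearly shut fingers behind it, I pushed it in +x on a gentle arc that turned it about 17° square. It stopped on the batten at 18 N. From its right side I then pushed it along the batten until it stopped on the end piece at 34 N. I backed off and raised the hand about 13 cm, clear of everything.

**Last checks:**
- **Position:** the wrist camera puts the block's centre at (0.618, 0.194), with gaps of about 1.2–1.7 mm to the batten and 0.5 mm to the end piece. The limit is 4 mm.
- **Squareness and height:** its angle agrees with the stop within 0.01 rad, and its top is at 21.6 mm, so it lies flat.
- **Not repeated:** I did not press it against the batten again after the final push.

**Disagreements:**
- **Fingertips:** they sit about 37 mm above the reported TCP, contrary to the interface text. My first approach therefore passed over the block without touching it. I measured the offset and worked with the TCP at z ≈ −0.028.
- **Scene camera:** it reads the block 2–3 mm off from the other two cameras, within or just past the stated calibration.
- **Bystanders:** every one reads within 2 mm of its start in at least one camera. The scene camera gave larger shifts for the tin (22 mm), hammer (about 23 mm) and rubber block (6 mm), and the side camera 4–5 mm for the jar and bangle. For the tin, rubber block and jar, far fewer pixels were visible, so the arm was probably in the way. The hammer's scene reading may come from the arm leaving its view, which I did not check. The bangle's small shift has no such explanation, but is well under the 15 mm limit.

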